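# Put the washed things away on the coffee bar

### The arm

A 7-joint arm with a two-finger parallel gripper is mounted at the origin on the work surface. World frame = base frame: x ahead of the robot, y to its left, z up, the work surface at z = 0. Lengths are in mm, angles in rad, forces in N, time in s.
With the tool pointing down it reaches from about 400 to 900 mm from the base axis. Payload 5.6 kg.
Tool frame: the origin (TCP) lies midway between the tips of the shut fingers; the grasp point (between the pads) lies 19 mm behind it; z points along the fingers, y is the line along which they close (so a half turn about z gives the same grasp; the last joint's range is limited). The gripper opens to 92 mm and grips with 3 to 60 N. Pads are 20 mm wide; open, the fingers measure 128 mm over their backs; the gripper's body (75 mm by 189 mm) begins 69 mm behind the grasp point.
Start: joints at [-1.246, 0.468, -0.012, 1.603, 0.006, 1.071, -0.056], TCP at [233.757, 606.52, 214.592] pointing down, gripper open.
Joint ranges: [-2.53, 2.53], [-0.31, 2.02], [-1.57, 1.55], [0.28, 2.44], [-1.29, 4.43], [0.15, 1.84], [-2.92, 2.92]. Speed limits (rad/s): [2.57, 2.57, 3.14, 3.14, 3.14, 3.14, 3.14].

### API

Orientations are given as a rotation vector (axis times angle).
In Python, from cell import robot, grip, kin, viewer gives the robot as it stands. Calls block until the motion is done:
- robot.movep(position, orientation): joint-space move of the TCP to a pose.
- robot.servo_line(position, feed=150, rotation=None): straight line of the TCP; rotation=None keeps the orientation; feed is the mean speed in mm/s.
- robot.goto_joints(angles): joint-space move.
- grip(opening, newtons=None): opening from 0.0 (shut) to 1.0 (fully open); newtons is the grip in N (None keeps the last); returns when the fingers have stopped.
- robot.hold(seconds).
- kin.ik(position, orientation): joint angles nearest the present ones, or None.
- robot.observe(): the state.
- viewer.read_camera(name): name is "scene" or "top" or "wrist"; returns the picture (420x560x3 uint8, red, green, blue); there is no depth.
- viewer.camera_info(name): a dict with "camera_matrix" (3x3 intrinsics, pixels), "k1" (the pictures are not rectified: a ray, as slopes to the right and down, at radius r is drawn at 1 + k1 r^2 times it, then the intrinsics apply), "R" (3x3) and "t" (3): a world point X has camera coordinates R X + t. Camera axes: x right, y down, z forward; pixel columns grow to the right and rows downward; lengths in mm; the calibration is good to about 2 mm. A picture is of the moment at which its call begins: read the wrist's pose just before it. camera_info takes no time and is no camera call; for the wrist camera it gives the pose at the moment of the call.
A pose or a line that the arm cannot do raises robot.IKError and nothing moves.
- robot.job_done(): hands the job in; it is judged then, once.
Trained networks look in the newest picture that a camera, given by its name, has taken for a name from the list of things; names that differ only in an ending like _2 or _b are one class to them, and where a whole thing is asked for, a point or a joint stands for the part that bears it (a point fixed in the world has none). Each returns a list of dicts, best first, with "confidence" (0 to 1); they miss things now and then, are a little off and sometimes report something else, mostly with a low value. They report only what shows in the picture. A call takes as long as a camera call. They do not tell look-alikes from the thing itself.
- viewer.silhouettes(name, camera): "mask" (420x560 bool, what is visible of it).
- viewer.pinpoint(name, camera): "at" ([x, y, z] in mm, in the coordinates of the camera as it stood for that picture, good to about 4 mm: a listed point, or the origin of a listed thing).
The state is a dict: "t": time; "joints": joint angles; "joint_velocities": joint speeds; "joint_torque": joint torques, N m; "tcp_pos": TCP position; "tcp_rot": TCP orientation; "contact_force": force on the tool from outside, world axes, zero at the start; "wrist_torque": the same for the moment, N m; "grip_width": opening from 0.0 (shut) to 1.0 (fully open); "grip_force": force on a finger pad.
Only numpy, scipy, OpenCV 4.12 (cv2) and the standard library are available. Lean on these libraries where they do the work, as an engineer would, in place of code of your own. Each camera call takes 0.05 s, during which the arm holds its last target. There are 200 camera calls.

### The job

Put the washed things in their places on the coffee bar: lay the wooden board flat on the sloping steel drainer, its long side along the longer fence, so that it slides down and rests flush in the low corner; snap every brush handle fully home into a slot of spring clips of its own, the middle of the handle midway between the clips; and stand the cup upright in the middle of the round steel coaster with its handle pointing along the coaster's pointer. Do not shift the sugar jar or the plate with the doughnut.

Things in the scene. Friction and masses are not known exactly. Their poses are not given: they have to be found in the camera images.
- board: plain wooden serving board, 130 x 64 x 14 mm (x, y, z), 110 g, with slippery oiled faces. Origin at the middle of its underside; x along its long side. It starts flat on the bar and can be gripped across its 64 mm width
- slope: smooth fixed steel plate, tilted 30 deg. Origin: its lowest corner, on the surface, 40 mm above the bar; x runs up along the longer fence (200 mm), y up along the shorter (150 mm), both equally steep; z is its normal. Fences at y = 0 and x = 0, 18 mm high, 6 mm thick; other edges open. Top corner 165 mm above the bar. Slippery: a board let go square to the fences slides home by itself
- slope_home (a point): on the plate, where the origin of the seated board belongs: slope x 65, y 32 mm. No finger fits between seated board and fence
- slope_drop (a point): on the plate, 105 mm up along x and 76 mm along y from the low corner: a good place to let the board's origin go, fingers clear of the fences
- rack: black fixed rack, 110 x 200 mm. Origin: middle of its underside; seated handles lie along x, three slots at y = -64, 0, 64 mm. Each slot has sprung steel clips at x = -36 and 36 mm (14 mm long, tops 53 mm up). Press a handle straight down (about 10 N, under 20) until its axis is 33 mm up. Between the clips fingers have room down to 10 mm above the bar. Bristles may point either way
- slot0 (a point): middle of a clip slot of the rack, at the point where the middle of a seated brush handle belongs (33 mm above the bar, on the handle axis); same axes as rack
- slot1 (a point): middle of a clip slot of the rack, at the point where the middle of a seated brush handle belongs (33 mm above the bar, on the handle axis); same axes as rack
- slot2 (a point): middle of a clip slot of the rack, at the point where the middle of a seated brush handle belongs (33 mm above the bar, on the handle axis); same axes as rack
- brush0: grinder brush, 168 mm long, 70 g, may be absent: round wooden handle, 18 mm diameter, x = -56 to 55 mm, then flat steel ferrule and black bristles (36 mm wide, 18 mm thick) up to x = 113 mm. Origin on the handle axis, mid-handle, the place to grip; x runs to the bristles. Starts flat on the bar, axis 9 mm up
- brush1: as brush0
- brush2: as brush0
- cup: white ceramic espresso cup, 62 mm high, 62 mm across (straight-sided from 20 mm up), 190 g. Origin at the middle of its underside, z up its axis; its only handle sticks out to x = 60 mm along its +x. It can be gripped across its body along its y
- cup_handle (a point): outer part of the cup's handle, 55 mm from the cup's axis along the cup's +x and 33 mm up
- coaster: round steel coaster, fixed on the bar, 90 mm across, 5 mm thick, with a pointed tongue (pointer, black line on it) that reaches to 79 mm from the centre along its +x. Origin at the middle of its underside
- pointer (a point): on the coaster's pointer, 55 mm from the coaster's centre along its +x
- sugar_jar: glass jar, 72 mm across, 60 mm high, with steel lid; bystander. Origin at the middle of its underside
- doughnut_plate: white plate, 136 mm across, with a doughnut, 50 mm high in all; bystander. Origin at the middle of its underside
Not all that is in view belongs to the job. What is shaped like the cup but orange or pink is not meant. Leave any green look-alike of the brush1 alone.

How it is judged (in metres and radians):
At the end, for the whole second after the job is handed in: Brushes seated: axis 28-38 mm up, within 13 mm of a slot point and 0.1 rad, let go. Board flat on the slope (5 mm), against both fences (4 mm, 0.06 rad), long side on the longer fence. Cup on the coaster within 12 mm, tilt < 0.08 rad, handle within 15 mm of the pointer line. All at rest (z of brush0 in the frame of rack between 0.028 and 0.038 m and angle between the x axis of each of brush0, brush1, brush2 and the x axis of rack, either way round below 0.1 rad and (horizontal distance between brush0 and slot0 below 0.013 m or horizontal distance between brush0 and slot1 below 0.013 m or horizontal distance between brush0 and slot2 below 0.013 m) and linear speed of each of brush0, brush1, brush2, board, cup below 0.02 m/s and contact force between each of brush0, brush1, brush2 and the fingers below 0.1 N and z of brush1 in the frame of rack between 0.028 and 0.038 m and (horizontal distance between brush1 and slot0 below 0.013 m or horizontal distance between brush1 and slot1 below 0.013 m or horizontal distance between brush1 and slot2 below 0.013 m) and z of brush2 in the frame of rack between 0.028 and 0.038 m and (horizontal distance between brush2 and slot0 below 0.013 m or horizontal distance between brush2 and slot1 below 0.013 m or horizontal distance between brush2 and slot2 below 0.013 m) and x of board in the frame of slope between 0.06 and 0.069 m and y of board in the frame of slope between 0.028 and 0.036 m and z of board in the frame of slope between -0.003 and 0.005 m and angle between the x axis of board and the x axis of slope, either way round below 0.06 rad and horizontal distance between cup and coaster below 0.012 m and angle between cup's own z axis and vertical below 0.08 rad and height (world z) of cup between 0.002 and 0.009 m and y of cup_handle in the frame of coaster between -0.015 and 0.015 m and x of cup_handle in the frame of coaster above 0.035 m); the robot touches nothing.
It fails at once if the sugar jar is shifted by more than 30 mm (distance of sugar_jar from where it was at the start of the episode above 0.03 m).
It fails at once if the doughnut plate is shifted by more than 30 mm (distance of doughnut_plate from where it was at the start of the episode above 0.03 m).
Of brush0, brush1, brush2 only 2 to 3 are there at a start; the rules pass over those that are not, and their reading is None.
At some moment in a run one of cup, board, brush0, brush1, brush2 may be knocked a few centimetres aside while the robot is not near it.
It also fails if it takes over 210 s, if anything falls off the work surface, if the arm or the gripper's body presses on something with over 40 N, if the wrist force passes 120 N, or if a joint passes its speed limit or range.

## Working session

There is one attempt and no reset: what is moved stays moved. The work goes in short steps, each a Python script; the robot and the scene stay as the last script left them, time stands still between calls to the robot, and variables do not carry over. Pictures are saved under pics/ and viewed, at most 14 in all, crops included, and the job is handed in when it is done.

```bash
ls; mkdir -p pics; cat > h.py <<'E'
import numpy as np, cv2
from cell import robot, grip, kin, viewer
from scipy.spatial.transform import Rotation as R
def look(cam, save=None):
    info=viewer.camera_info(cam); im=viewer.read_camera(cam)
    if save: cv2.imwrite(f'pics/{save}.png', im[:,:,::-1])
    return info, im
def world(p, info): return np.array(info['R']).T@(np.array(p)-np.array(info['t']))
def pix(X, info):
    c=np.array(info['R'])@np.array(X,float)+np.array(info['t']); s=c[:2]/c[2]; s=s*(1+info['k1']*(s@s)); K=np.array(info['camera_matrix'])
    return np.array([K[0,0]*s[0]+K[0,2],K[1,1]*s[1]+K[1,2]])
def onplane(uv, info, z):
    K=np.array(info['camera_matrix']); k=info['k1']; d=(np.array(uv,float)-K[:2,2])/[K[0,0],K[1,1]]; s=d.copy()
    for _ in range(20): s=d/(1+k*(s@s))
    Rm=np.array(info['R']); c=-Rm.T@np.array(info['t']); v=Rm.T@np.array([s[0],s[1],1]); return c+v*(z-c[2])/v[2]
def find(name, cam, info, n=4):
    return [(round(d['confidence'],2), world(d['at'],info)) for d in viewer.pinpoint(name,cam)[:n]]
def down(yaw):  # tool down, tool y axis at angle yaw in world
    y=np.array([np.cos(yaw),np.sin(yaw),0]); z=np.array([0,0,-1.]); x=np.cross(y,z)
    return R.from_matrix(np.c_[x,y,z]).as_rotvec()
E
python3 - <<'E'
from h import *
np.set_printoptions(precision=1,suppress=True)
for c in ['top','scene']:
    i,im=look(c,c+'0')
    print(c,i['camera_matrix'],i['k1'],-np.array(i['R']).T@np.array(i['t']))
    for n in ['board','slope','slope_home','slope_drop','rack','slot0','brush0','cup','cup_handle','coaster','pointer','sugar_jar','doughnut_plate']:
        for f in find(n,c,i,6): print(n,f[0],f[1],pix(f[1],i).round())
print(robot.observe()['t'])
E
```

```text
pics
top [[470.9   0.  278.4]
 [  0.  470.9 213.1]
 [  0.    0.    1. ]] -0.09385272106421508 [ 396.9 -112.4 1504.5]
board 0.81 [668.1 112.   -1.9] [219. 190.]
board 0.59 [609.8 -73.5  35.6] [276. 205.]
slope 0.95 [366.4 261.9  43.8] [170. 285.]
slope 0.42 [464.4 319.8 106.2] [146. 253.]
slope_home 0.61 [431.6 281.5  76.1] [161. 264.]
slope_drop 0.71 [462.6 318.9 107.9] [146. 253.]
rack 0.67 [450.6   7.6  -0.7] [252. 257.]
rack 0.56 [461.1 -55.9  32.1] [271. 253.]
rack 0.19 [719.6 311.    3.2] [159. 176.]
slot0 0.86 [460.1 -53.9  34.3] [271. 253.]
slot0 0.85 [450.1   4.9  35.5] [252. 256.]
slot0 0.68 [448.1  73.3  34.8] [230. 257.]
slot0 0.57 [ 605.9 -223.2   13.9] [323. 206.]
brush0 0.91 [ 548.4 -552.9    9.8] [427. 222.]
brush0 0.77 [ 451.7 -343.4   13.8] [363. 254.]
brush0 0.72 [ 480. -428.    9.] [389. 245.]
brush0 0.55 [ 666.  -227.1    1.9] [324. 188.]
cup 0.89 [ 763.4 -109.4   -0.9] [287. 160.]
cup 0.69 [660.  -68.9   0.2] [275. 191.]
cup_handle 0.8 [ 818.7 -112.3   29.2] [287. 141.]
cup_handle 0.67 [609.2 -76.5  38.3] [277. 205.]
cup_handle 0.62 [ 487.  -198.9   35.2] [317. 2
[... 857 characters left out ...]
 [ 464.1 -336.1   10.9] [229. 153.]
brush0 0.78 [ 552.4 -555.2   10.1] [145. 150.]
brush0 0.72 [ 480.2 -434.     9.5] [196. 146.]
cup 0.91 [ 428.4 -191.3    2.4] [281. 163.]
cup 0.57 [664.4 -73.5  -1.9] [285. 250.]
cup 0.57 [ 769.6 -109.9   -1.2] [254. 280.]
cup_handle 0.74 [ 488.  -200.4   29.6] [269. 173.]
cup_handle 0.7 [607.5 -78.3  33.3] [293. 225.]
cup_handle 0.56 [ 820.7 -112.5   31. ] [242. 293.]
cup_handle 0.23 [667.2 113.5  -0.9] [354. 280.]
coaster 0.68 [ 658.1 -237.4    2.1] [228. 224.]
pointer 0.7 [ 606.9 -224.2    4.9] [242. 209.]
sugar_jar 0.64 [780.8  24.5  -0.2] [302. 306.]
sugar_jar 0.52 [468.5 321.8 101.6] [473. 226.]
doughnut_plate 0.67 [718.8 309.5  -0.7] [427. 332.]
1.4
```

```bash
python3 - <<'E'
import cv2
a=cv2.imread('pics/top0.png')[110:310,120:470]; cv2.imwrite('pics/topc.png',cv2.resize(a,(788,450),interpolation=cv2.INTER_CUBIC))
a=cv2.imread('pics/scene0.png')[100:380,110:510]; cv2.imwrite('pics/scenec.png',cv2.resize(a,(800,560),interpolation=cv2.INTER_CUBIC))
E
```

```text
(no output)
```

View pics/topc.png

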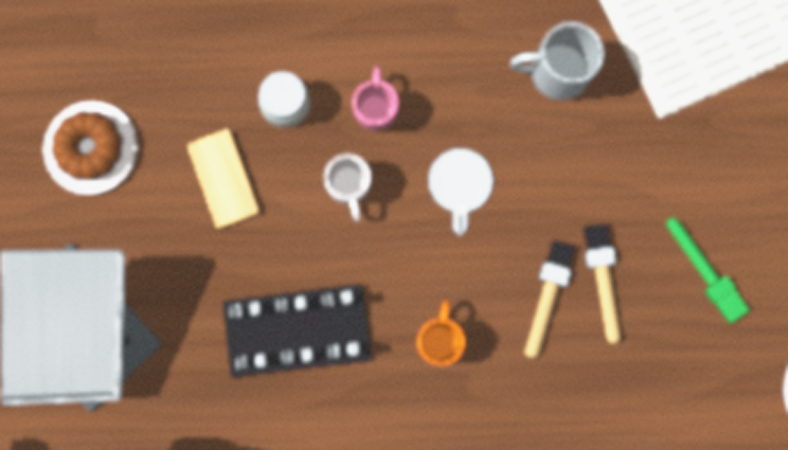

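View pics/scenec.png

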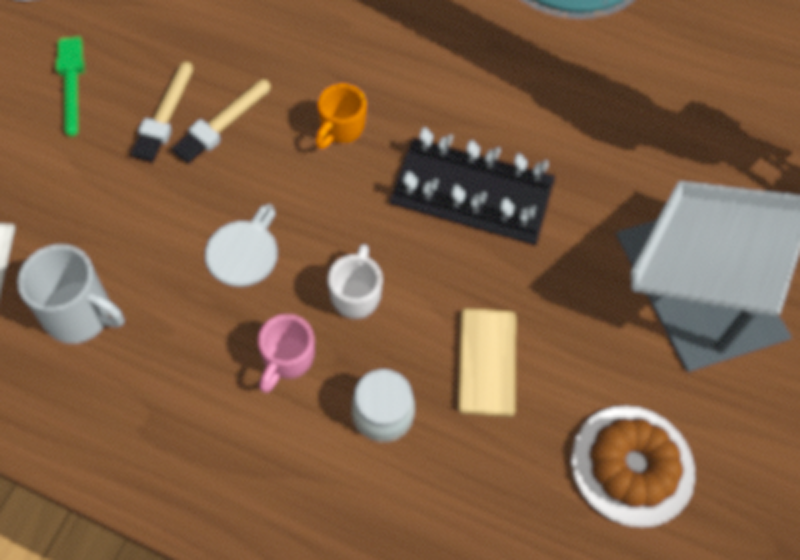

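The two cuts show the scene (crop pixels, top view).
- **Cup:** there are four candidates: white (347,178), pink (375,102), orange (441,341) and a big grey mug (568,60). The small white one fits the description.
- **Brushes:** there are two wooden-handled ones, at (545,300) and (604,285). The green one at (708,270) is the look-alike.
- **Other items:** board (223,178), coaster (460,182) with its pointer toward the robot, rack (297,330), slope (62,328).

I'll check the whole top view for a third brush and take close wrist looks.

```bash
cat >> h.py <<'E'
def axis(name, cam, info, near, z):
    """mask of name nearest to 'near': minAreaRect on plane z -> center, yaw of long side, sizes"""
    best=None
    for d in viewer.silhouettes(name,cam):
        m=d['mask'].astype(np.uint8)
        c=max(cv2.findContours(m,cv2.RETR_EXTERNAL,cv2.CHAIN_APPROX_NONE)[0],key=cv2.contourArea)[:,0]
        P=np.array([onplane(p,info,z)[:2] for p in c],np.float32)
        r=cv2.minAreaRect(P); b=cv2.boxPoints(r); e=[b[1]-b[0],b[2]-b[1]]; e.sort(key=lambda v:-np.linalg.norm(v))
        t=(np.linalg.norm(np.array(r[0])-near[:2]),d['confidence'],np.array(r[0]),np.arctan2(e[0][1],e[0][0]),[np.linalg.norm(v) for v in e],P)
        if best is None or t[0]<best[0]: best=t
    return best
E
python3 - <<'E'
from h import *
np.set_printoptions(precision=3,suppress=True)
o=robot.observe(); print(o['tcp_rot'],o['grip_width'])
yb=np.arctan2(.3,.95)
robot.movep([660,112,260],down(yb+np.pi/2)); print(robot.observe()['joints'],robot.observe()['t'])
i,im=look('wrist','w1'); print(find('board','wrist',i), axis('board','wrist',i,[668,113],14)[:5], -np.array(i['R']).T@np.array(i['t']))
i,im=look('top','top1'); print(find('brush0','top',i,6)); print(axis('board','top',i,[668,113],14)[:5])
E
```

```text
[0.575 3.089 0.   ] 0.9995088499995607
[-0.337  0.462  0.166  1.512 -0.08   1.174  1.721] 3.7333
[(0.77, array([674.912, 112.919,  -1.214])), (0.4, array([606.662, -79.805,  34.331]))] (np.float64(3.865802538153808), 0.97, array([671.727, 111.973]), np.float32(0.32393843), [np.float32(130.216), np.float32(64.2909)]) [593.577  91.89  430.769]
[(0.96, array([ 478.509, -428.498,    6.22 ])), (0.89, array([ 457.048, -340.43 ,   12.88 ])), (0.57, array([ 548.68 , -556.447,   11.052])), (0.47, array([428.695, 281.785,  78.11 ]))]
(np.float64(6.982231246711067), 0.77, array([661.87 , 109.657]), np.float32(0.31273338), [np.float32(120.85908), np.float32(66.30511)])
```

View pics/top1.png

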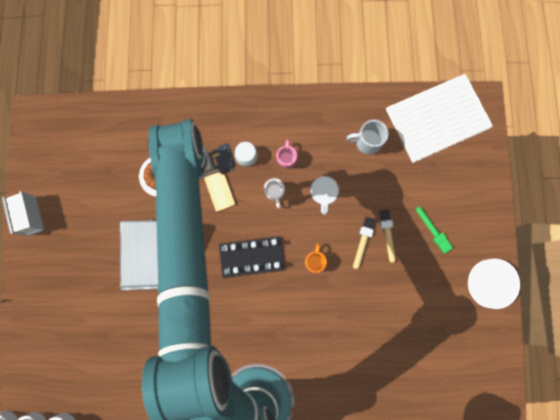

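View pics/w1.png

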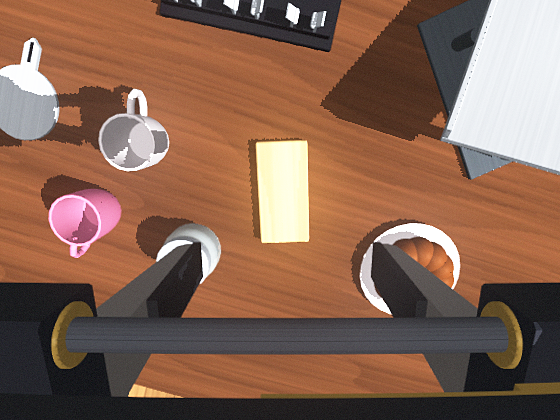

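Only two wooden brushes are present: pixels (364,243) and (388,236) in the full top view; the green one stays. The wrist view shows the board clearly at (283,190). Grasping the board next.

```bash
python3 - <<'E'
from h import *
np.set_printoptions(precision=3,suppress=True)
r=down(.324+np.pi/2)
robot.movep([671.5,112,120],r); robot.servo_line([671.5,112,3],feed=80); grip(0.3,25); o=robot.observe(); print(o['grip_width'],o['grip_force'])
robot.servo_line([671.5,112,200],feed=150); o=robot.observe(); print(o['grip_width'],o['grip_force'],o['contact_force'])
robot.movep([520,250,300],down(np.pi/2))
i,im=look('wrist','w2')
P={'slope':[(370,260.5,43)],'slope_home':[(433.3,281.7,75)],'slope_drop':[(465.2,322,104)]}
for n in P:
    f=find(n,'wrist',i,2); print(n,f)
print(axis('board','wrist',i,[520,250],200)[:5])
E
```

```text
0.6938012288794875 24.940917491912842
0.6857269847269112 24.941829442977905 [ 0.166 -0.193 -1.485]
slope []
slope_home [(0.56, array([432.88 , 286.432,  74.139]))]
slope_drop [(0.73, array([444.608,  76.316,  33.04 ])), (0.6, array([462.628, 316.141, 102.767]))]
(np.float64(18.4782859757534), 0.84, array([538.403, 248.338]), np.float32(0.01169207), [np.float32(159.40298), np.float32(108.46237)])
```

View pics/w2.png

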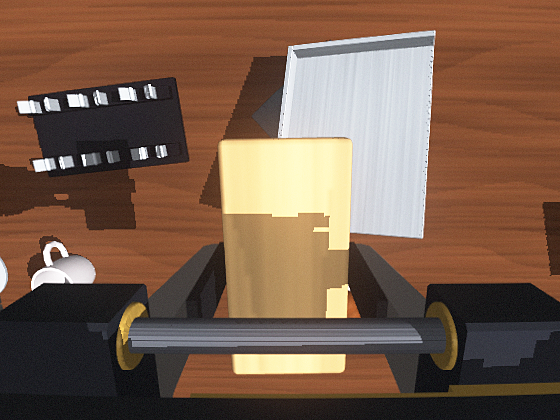

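The board is held square; the slope shows with its low corner at (288,47) and its top corner at (424,238). Fitting the slope frame.

```bash
cat >> h.py <<'E'
from scipy.optimize import least_squares
s=np.sin(np.pi/6)/np.sqrt(2)
def slopeR(yaw):
    # tilt 30deg about horizontal axis so that x and y both rise equally; yaw turns about world z
    n=R.from_rotvec(np.pi/6*np.array([1,-1,0])/np.sqrt(2))
    return R.from_euler('z',yaw)*n
E
python3 - <<'E'
from h import *
np.set_printoptions(precision=3,suppress=True)
print(slopeR(0).as_matrix())
i=viewer.camera_info('wrist')
pts=[((0,0,0),(366.4,261.9,43.8)),((0,0,0),(373.5,259.3,42.9)),((65,32,0),(431.6,281.5,76.1)),((65,32,0),(435.1,281.9,73.4)),((65,32,0),(432.9,286.4,74.1)),
((105,76,0),(462.6,318.9,107.9)),((105,76,0),(467.9,325.3,100.7)),((105,76,0),(462.6,316.1,102.8))]
px=[((-6,150,18),(435,31)),((200,150,0),(424,238)),((-6,-6,18),(289,47))]
def f(p):
    Rm=slopeR(p[2]); o=np.array([p[0],p[1],40])
    a=[(o+Rm.apply(q)-w)[:2]/4 for q,w in pts]
    b=[(pix(o+Rm.apply(q),i)-u)/2 for q,u in px]
    return np.concatenate(a+b)
r=least_squares(f,[370,260,0]); print(r.x,f(r.x))
yaw=r.x[2]; Rm=slopeR(yaw); o=np.r_[r.x[:2],40]
np.save('slope.npy',r.x)
d=o+Rm.apply([105,76,0]); n=Rm.apply([0,0,1])
M=Rm.as_matrix()
for sg in (1,-1):
    T=R.from_matrix(np.c_[-sg*M[:,0]*-1,-sg*M[:,1],-M[:,2]]) if False else R.from_matrix(np.c_[sg*M[:,0],-sg*M[:,1],-M[:,2]])
    for h in (4,60): print(sg,h,d+n*h,kin.ik(d+n*h,T.as_rotvec()))
print(robot.observe()['joints'],robot.observe()['tcp_rot'])
E
```

```text
[[ 0.933 -0.067 -0.354]
 [-0.067  0.933 -0.354]
 [ 0.354  0.354  0.866]]
[372.027 261.433  -0.045] [ 1.407 -0.117 -0.368  0.533  0.006  0.69  -0.869  0.59  -0.319 -0.535
  1.274  0.535 -0.051 -1.065  1.274  1.235  0.002 -0.635 -0.448 -0.012
 -0.533 -0.558]
1 4 [466.221 319.691 107.457] [-0.035  0.412 -0.677  2.26   1.455  0.185  2.663]
1 60 [445.546 300.808 155.955] [ 0.49   0.54  -1.306  2.269  1.323  0.476  2.884]
-1 4 [466.221 319.691 107.457] [-0.035  0.412 -0.677  2.26   1.455  0.185 -0.479]
-1 60 [445.546 300.808 155.955] [-1.219  0.184  0.666  2.356 -1.024  0.22   1.897]
[-0.666  0.267  0.199  1.699 -0.056  1.183  1.116] [-0.003 -3.141  0.002]
```

```bash
python3 - <<'E'
from h import *
np.set_printoptions(precision=3,suppress=True)
p=np.load('slope.npy'); Rm=slopeR(p[2]); o=np.r_[p[:2],40]; M=Rm.as_matrix()
T=R.from_matrix(np.c_[-M[:,0],M[:,1],-M[:,2]]).as_rotvec()
for xy in ([105,76],[120,85],[130,95]):
    d=o+Rm.apply([*xy,0])
    for off in ([0,0,4],[0,0,60],[0,0,110],[40,40,60],[80,80,110]): print(xy,off,kin.ik(d+off,T))
E
```

```text
[105, 76] [0, 0, 4] [-0.034  0.414 -0.679  2.255  1.441  0.188 -0.464]
[105, 76] [0, 0, 60] [-0.643  0.202  0.017  2.256 -0.352  0.173  1.23 ]
[105, 76] [0, 0, 110] [-0.731  0.109  0.11   2.218 -0.235  0.302  1.107]
[105, 76] [40, 40, 60] [-0.681  0.286  0.039  2.138 -0.287  0.204  1.145]
[105, 76] [80, 80, 110] [-0.745  0.295  0.097  1.978 -0.2    0.354  1.035]
[120, 85] [0, 0, 4] [-0.02   0.421 -0.695  2.217  1.273  0.203 -0.288]
[120, 85] [0, 0, 60] [-0.656  0.209  0.038  2.218 -0.338  0.205  1.218]
[120, 85] [0, 0, 110] [-0.724  0.122  0.11   2.178 -0.231  0.33   1.106]
[120, 85] [40, 40, 60] [-0.684  0.294  0.05   2.099 -0.279  0.236  1.139]
[120, 85] [80, 80, 110] [-0.741  0.308  0.101  1.936 -0.2    0.383  1.039]
[130, 95] [0, 0, 4] [-0.986  0.334  0.42   2.244 -1.259  0.202  2.103]
[130, 95] [0, 0, 60] [-0.674  0.215  0.054  2.188 -0.312  0.228  1.188]
[130, 95] [0, 0, 110] [-0.727  0.133  0.11   2.146 -0.216  0.351  1.088]
[130, 95] [40, 40, 60] [-0.696  0.301  0.061  2.067 -0.263  0.26   1.119]
[130, 95] [80, 80, 110] [-0.746  0.319  0.106  1.902 -0.194  0.406  1.029]
```

```bash
python3 - <<'E'
from h import *
np.set_printoptions(precision=3,suppress=True)
p=np.load('slope.npy'); Rm=slopeR(p[2]); o=np.r_[p[:2],40]; M=Rm.as_matrix()
T=R.from_matrix(np.c_[-M[:,0],M[:,1],-M[:,2]]).as_rotvec()
d=o+Rm.apply([128,94,0])
robot.movep(d+[0,0,110],T); print(robot.observe()['joints'])
robot.servo_line(d+[0,0,60],feed=120)
for h in (5,8,12):
    try: robot.servo_line(d+[0,0,h],feed=60); print('h',h); break
    except robot.IKError as e: print(e)
o_=robot.observe(); print(o_['joints'],o_['tcp_pos']-d,o_['contact_force'])
look('scene','s2')
E
```

```text
[-0.727  0.131  0.11   2.149 -0.215  0.348  1.087]
the arm cannot follow that straight line within its joint ranges
the arm cannot follow that straight line within its joint ranges
the arm cannot follow that straight line within its joint ranges
[-0.672  0.215  0.051  2.191 -0.311  0.225  1.186] [ 1.014  0.106 60.499] [ 0.05  -0.267 -1.825]
```

View pics/s2.png

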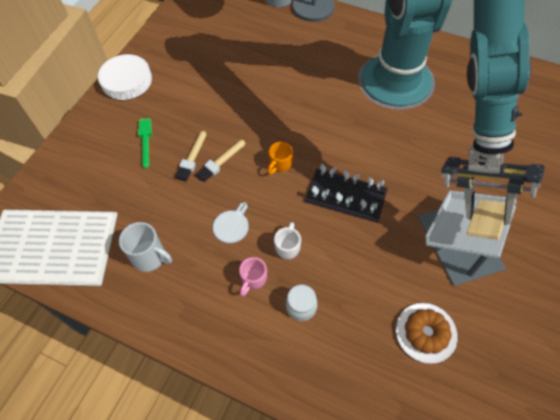

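```bash
python3 - <<'E'
from h import *
np.set_printoptions(precision=3,suppress=True)
p=np.load('slope.npy'); Rm=slopeR(p[2]); o=np.r_[p[:2],40]; M=Rm.as_matrix()
d=o+Rm.apply([128,94,0])
ax=np.cross([0,0,1],M[:,2]); ax/=np.linalg.norm(ax)
for red in (0,3,5,7):
    T=(R.from_rotvec(-np.deg2rad(red)*ax)*R.from_matrix(np.c_[-M[:,0],M[:,1],-M[:,2]])).as_rotvec()
    for h in (50,40,30,20,10,5): print(red,h,kin.ik(d+[0,0,h],T))
E
```

```text
0 50 [-0.655  0.233  0.032  2.199 -0.331  0.199  1.208]
0 40 [-0.637  0.252  0.012  2.205 -0.352  0.174  1.23 ]
0 30 [-0.627  0.271  0.001  2.211 -0.391  0.15   1.272]
0 20 [-0.806  0.288  0.206  2.229 -0.826  0.158  1.69 ]
0 10 [-0.99   0.321  0.421  2.245 -1.198  0.202  2.043]
0 5 [-0.987  0.332  0.419  2.248 -1.264  0.2    2.108]
3 50 [-0.715  0.24   0.095  2.164 -0.271  0.279  1.141]
3 40 [-0.7    0.258  0.079  2.171 -0.285  0.255  1.157]
3 30 [-0.686  0.276  0.063  2.177 -0.3    0.23   1.173]
3 20 [-0.672  0.294  0.047  2.183 -0.318  0.206  1.192]
3 10 [-0.657  0.314  0.031  2.188 -0.336  0.182  1.212]
3 5 [-0.65   0.323  0.022  2.19  -0.345  0.169  1.222]
5 50 [-0.746  0.247  0.129  2.14  -0.244  0.331  1.112]
5 40 [-0.732  0.264  0.113  2.147 -0.255  0.307  1.123]
5 30 [-0.719  0.282  0.099  2.153 -0.267  0.283  1.136]
5 20 [-0.706  0.3    0.084  2.159 -0.28   0.259  1.15 ]
5 10 [-0.693  0.318  0.07   2.164 -0.294  0.236  1.166]
5 5 [-0.687  0.327  0.063  2.167 -0.302  0.224  1.174]
7 50 [-0.774  0.256  0.159  2.115 -0.226  0.383  1.09 ]
7 40 [-0.76   0.272  0.143  2.122 -0.234  0.359  1.099]
7 30 [-0.747  0.289  0.129  2.129 -0.243  0.336  1.109]
7 20 [-0.734  0.306  0.115  2.135 -0.253  0.312  1.119]
7 10 [-0.722  0.324  0.101  2.14  -0.263  0.289  1.131]
7 5 [-0.717  0.333  0.095  2.143 -0.269  0.277  1.137]
```

```bash
python3 - <<'E'
from h import *
np.set_printoptions(precision=3,suppress=True)
p=np.load('slope.npy'); Rm=slopeR(p[2]); o=np.r_[p[:2],40]; M=Rm.as_matrix()
d=o+Rm.apply([128,94,0]); n=M[:,2]
ax=np.cross([0,0,1],n); ax/=np.linalg.norm(ax)
T=(R.from_rotvec(-np.deg2rad(3)*ax)*R.from_matrix(np.c_[-M[:,0],M[:,1],-M[:,2]])).as_rotvec()
robot.servo_line(d+[0,0,50],feed=60,rotation=T)
robot.servo_line(d+[0,0,8],feed=60); print(robot.observe()['contact_force'])
grip(1.0)
robot.servo_line(d+[0,0,8]+n*30,feed=150)
robot.servo_line(d+[0,0,120]+[20,-20,0],feed=200)
robot.movep([560,200,320],down(np.pi/2))
i,im=look('wrist','w3')
for f in find('board','wrist',i,3): print(f[0],Rm.inv().apply(f[1]-o))
h=[o+Rm.apply([x,y,14]) for x,y in((0,0),(130,0),(130,64),(0,64))]
print([pix(q,i).round() for q in h], robot.observe()['t'])
c=im[0:300,200:480].copy()
for q in h: cv2.circle(c,tuple(int(v) for v in pix(q,i)-[200,0]),2,(255,0,0),1)
cv2.imwrite('pics/w3c.png',cv2.resize(c,None,fx=2,fy=2)[:,:,::-1])
E
```

```text
[ 0.196  0.812 -0.477]
0.77 [65.385 32.363 -2.553]
[array([334.,  22.]), array([324., 127.]), array([382., 125.]), array([390.,  15.])] 14.425
```

View pics/w3c.png

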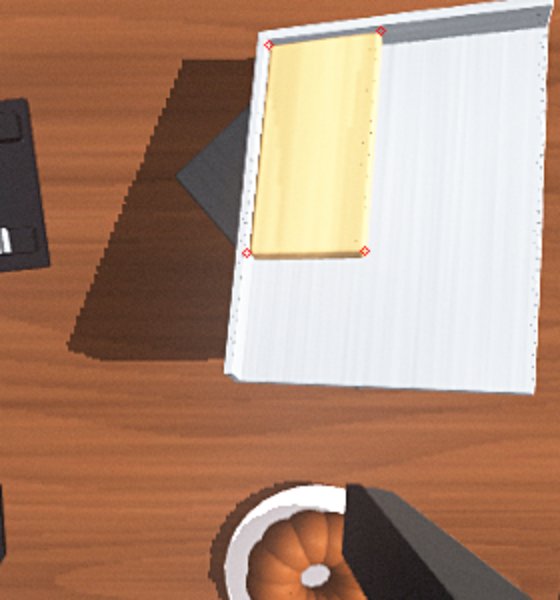

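The board rests flush in the low corner; its corners match the predicted seated outline. Next, the rack and brushes.

```bash
python3 - <<'E'
from h import *
np.set_printoptions(precision=3,suppress=True)
robot.movep([540,7,300],down(np.pi/2))
i,im=look('wrist','w4'); print('slots',find('slot0','wrist',i,3)); print(find('rack','wrist',i,2),axis('rack','wrist',i,[451,7],10)[1:5])
robot.movep([550,-385,300],down(np.pi/2))
i,im=look('wrist','w5')
for n in (457,-340),(480,-430): print('brush',n,axis('brush0','wrist',i,n,9)[1:5])
print(find('brush0','wrist',i,4)); print([ (d['confidence'],d['mask'].sum()) for d in viewer.silhouettes('brush0','wrist')])
a=cv2.imread('pics/w4.png')[:300]; b=cv2.imread('pics/w5.png')[:300]; cv2.imwrite('pics/w45.png',np.r_[a,b])
E
```

```text
slots [(0.89, array([451.01 ,   9.592,  33.943])), (0.79, array([442.204,  78.568,  33.428]))]
[(0.92, array([447.338,   9.95 ,  -0.541]))] (0.8, array([452.165,   9.169]), np.float32(-1.4643828), [np.float32(200.69052), np.float32(109.92478)])
brush (457, -340) (0.61, array([ 489.046, -344.744]), np.float32(-0.3174623), [np.float32(169.95802), np.float32(37.707844)])
brush (480, -430) (0.82, array([ 509.702, -426.097]), np.float32(0.0820549), [np.float32(171.02951), np.float32(36.659786)])
[(0.79, array([ 554.419, -555.922,    9.037])), (0.73, array([ 479.074, -433.243,    5.38 ])), (0.66, array([ 461.108, -333.408,   11.273]))]
[(0.96, np.int64(2254)), (0.82, np.int64(2193)), (0.61, np.int64(2326))]
```

View pics/w45.png

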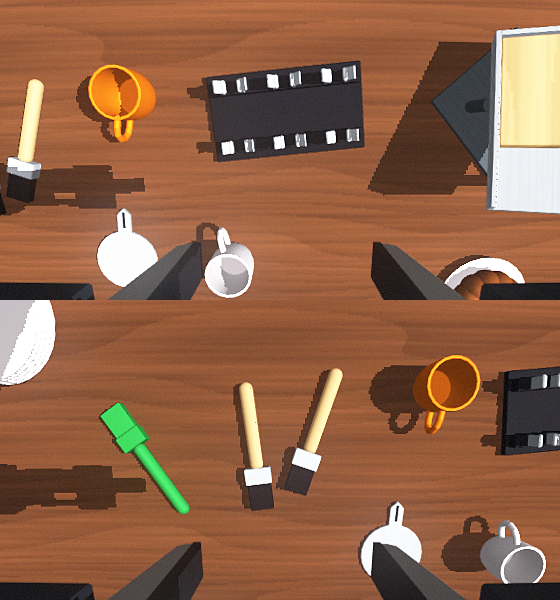

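The rack is at (452,9) with yaw 0.106. Handles in the lower panel are wooden at (250,425) and (322,412), bristles toward +x; the green one at (145,458) stays. Doing the first brush.

```bash
cat >> h.py <<'E'
RK=np.array([452,9.]); RY=0.1064
def brush(xy,yaw,slot):
    u=np.array([-np.sin(RY),np.cos(RY)]); s=RK+slot*u
    grip(0.55); r=down(yaw+np.pi/2)
    robot.movep([*xy,100],r); robot.servo_line([*xy,2],feed=80); grip(0.0,50); o=robot.observe(); print('grip',o['grip_width']*92,o['grip_force'])
    robot.servo_line([*xy,160],feed=200)
    robot.movep([*s,160],down(RY+np.pi/2)); robot.servo_line([*s,58],feed=120)
    f0=robot.observe()['contact_force'][2]
    for z in (46,38,32,29,27,26,25,24.5):
        robot.servo_line([*s,z],feed=25); o=robot.observe(); print(z,o['tcp_pos'].round(1),o['contact_force'].round(1),round(o['contact_force'][2]-f0,1))
        if o['contact_force'][2]-f0>30: break
def release(slot):
    s=robot.observe()['tcp_pos'][:2]
    grip(0.42); robot.servo_line([*s,130],feed=150)
E
python3 - <<'E'
from h import *
brush([461.9,-335.8],-0.317,-64)
look('scene','s5')
c=cv2.imread('pics/s5.png')[120:240,250:420]; cv2.imwrite('pics/s5c.png',cv2.resize(c,None,fx=4,fy=4,interpolation=cv2.INTER_CUBIC))
E
```

```text
grip 16.743740240167572 49.98882472515106
46 [458.8 -54.7  45.9] [ 0.6 -0.9  0.3] 1.7
38 [459.3 -54.6  38. ] [ 1.3 -1.   0.8] 2.2
32 [459.  -54.6  31.7] [ 1.8  0.3 -2.9] -1.6
29 [458.5 -54.6  28.6] [ 3.3  1.2 -5.3] -4.0
27 [458.3 -54.6  26.7] [ 1.   0.3 -5. ] -3.6
26 [458.5 -54.7  26.1] [ 0.8  0.2 -0.6] 0.8
25 [458.6 -54.7  25.8] [-3.9  0.5 11.8] 13.2
24.5 [458.7 -54.7  25.8] [-5.6  1.  17.7] 19.0
```

View pics/s5c.png

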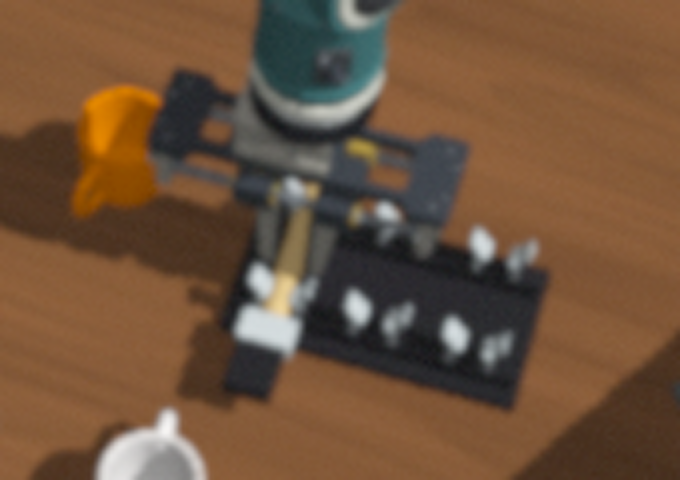

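The handle snapped in: force turned negative, then hit a hard stop at tip z 25.8. I'll release, re-look at brush 2 and seat it.

```bash
python3 - <<'E'
from h import *
np.set_printoptions(precision=3,suppress=True)
release(-64)
robot.movep([560,-400,300],down(np.pi/2))
i,im=look('wrist','w6'); a=axis('brush0','wrist',i,[509.7,-426],9); print(a[1:5])
c=a[2]; y=a[3]; d=np.array([np.cos(y),np.sin(y)]); d*=np.sign(d[0]); y=np.arctan2(d[1],d[0])
xy=c-28.5*d; print(xy,y)
if abs(a[4][0]-170)<5 and a[0]<10:
    brush(xy,y,64); release(64)
    robot.movep([540,7,300],down(np.pi/2)); i,im=look('wrist','w7')
    for s in (-64,64):
        q=RK+s*np.array([-np.sin(RY),np.cos(RY)])+28.5*np.array([np.cos(RY),np.sin(RY)])
        a=axis('brush0','wrist',i,q,33); print(s,q,a[1:5])
    print(find('brush0','wrist',i)); cv2.imwrite('pics/w7c.png',cv2.resize(im[:,:,::-1][20:300,180:560],None,fx=2,fy=2))
print(robot.observe()['t'])
E
```

```text
(0.93, array([ 509.402, -427.872]), np.float32(0.14122488), [np.float32(171.62453), np.float32(36.96346)])
[ 481.186 -431.884] 0.14122488
grip 16.870033464476027 50.00071406364441
46 [445.2  72.6  45.9] [-0.5 -0.3 -0.4] -1.1
38 [445.7  72.7  38. ] [ 0.5 -0.2 -1. ] -1.7
32 [445.4  72.6  31.7] [ 1.5  0.3 -4.3] -5.0
29 [444.9  72.6  28.7] [ 1.8  1.1 -4.7] -5.4
27 [444.7  72.6  26.7] [ 0.7  0.7 -4.2] -4.9
26 [444.9  72.6  26. ] [ 0.1  1.5 -0.6] -1.3
25 [445.   72.6  25.8] [-3.9  0.  13.7] 13.0
24.5 [445.   72.6  25.7] [-5.6 -0.3 18.8] 18.1
-64 [487.136 -51.611] (0.69, array([488.085, -50.766]), np.float32(0.049899377), [np.float32(171.50932), np.float32(37.84395)])
64 [473.542  75.665] (0.55, array([473.842,  74.996]), np.float32(0.13393179), [np.float32(170.36887), np.float32(38.18267)])
[(0.85, array([453.958, -54.211,  33.766])), (0.75, array([448.134,  69.983,  30.048]))]
41.7
```

View pics/w7c.png

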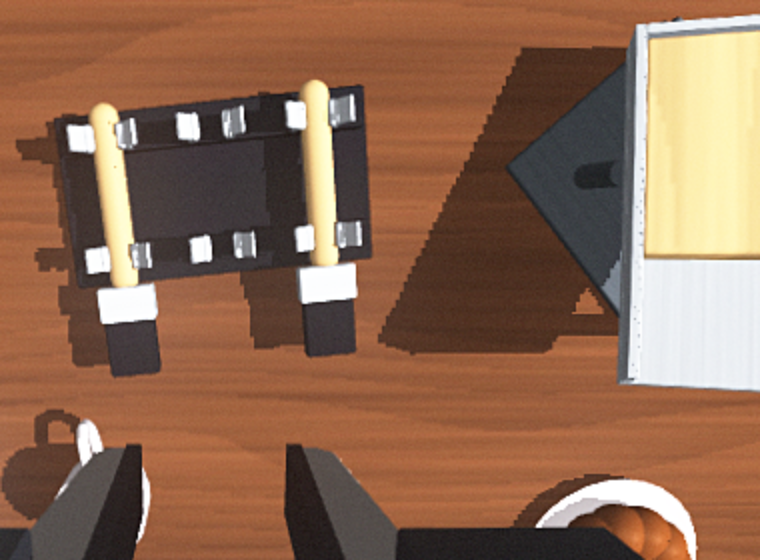

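Both handles sit in their clips, at crop (112,190) and (320,170). Now the cup and coaster.

```bash
python3 - <<'E'
from h import *
np.set_printoptions(precision=1,suppress=True)
robot.movep([730,-150,300],down(np.pi/2))
for k in range(2):
    i,im=look('wrist',f'w8{k}')
    for n in ('cup','cup_handle','coaster','pointer'):
        for f in find(n,'wrist',i,3): print(n,f[0],f[1],pix(f[1],i).round())
    a=axis('coaster','wrist',i,[650,-230],5); P=a[5]; print(a[1:5]); 
    (c,rad)=cv2.minEnclosingCircle(P); cen=np.array([661,-233.])
    # circle fit robust to tongue
    r=least_squares(lambda q:np.hypot(*(P-q[:2]).T)-45,cen,loss='soft_l1',f_scale=1.); far=P[np.argmax(np.hypot(*(P-r.x).T))]; v=far-r.x; print('coaster',r.x,far,np.hypot(*v),np.arctan2(v[1],v[0]))
    robot.movep([740,-130,300],down(np.pi/2))
cv2.imwrite('pics/w80c.png',cv2.resize(cv2.imread('pics/w80.png')[:300,100:480],None,fx=2,fy=2))
E
```

```text
cup 0.91 [661.8 -68.2   2.3] [346. 129.]
cup 0.65 [ 763.9 -110.6   -1. ] [313. 202.]
cup_handle 0.7 [ 820.4 -110.6   35.8] [314. 248.]
cup_handle 0.67 [605.  -79.7  33.6] [343.  81.]
coaster 0.79 [ 663.5 -226.5   -0.3] [229. 130.]
pointer 0.61 [ 605.2 -222.3    3.6] [230.  84.]
(0.78, array([ 654.2, -222.6]), np.float32(-0.598297), [np.float32(109.42402), np.float32(89.086174)])
coaster [ 661.1 -228.7] [ 586.7 -224.5] 74.51385118157928 3.0858056170450974
cup 0.85 [661.7 -66.4   2.5] [332. 120.]
cup 0.71 [ 765.9 -109.9   -1. ] [299. 196.]
cup_handle 0.74 [ 818.1 -114.4   32.5] [296. 238.]
cup_handle 0.61 [604.7 -76.6  31.1] [329.  72.]
coaster 0.79 [ 663.9 -225.3   -1. ] [215. 122.]
pointer 0.75 [ 605.7 -225.2    3.7] [212.  76.]
(0.59, array([ 652.5, -233. ]), np.float32(0.4872809), [np.float32(111.979), np.float32(88.25164)])
coaster [ 661. -228.] [ 585.7 -221.5] 75.53437265127336 3.0553365828525556
```

View pics/w80c.png

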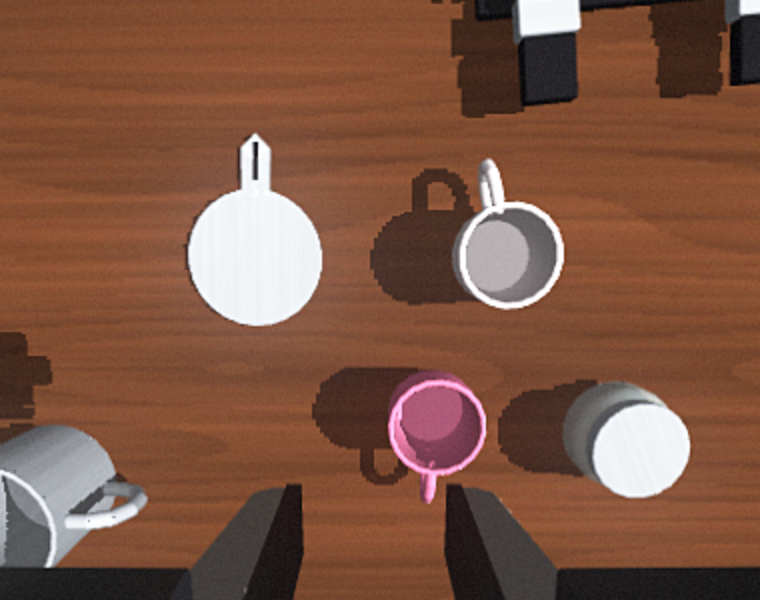

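The white cup (crop (509,254), handle at (488,165)) is the only white, unmarked espresso cup. The pink one (437,425) and the big grey mug (50,490) are ruled out by colour and size. The coaster centre is (255,257) with its pointer tip at (256,133).

```bash
python3 - <<'E'
from h import *
np.set_printoptions(precision=3,suppress=True)
i=viewer.camera_info('wrist'); o=robot.observe()['tcp_pos']; Rm=np.array(i['R']); c=-Rm.T@np.array(i['t'])
c=c+np.array([730,-150,300])-np.r_[740,-130,300]; i=dict(i); i['t']=-Rm@c
g=lambda x,y,z: onplane((x/2+100,y/2),i,z)[:2]
C=g(255,257,5); T=g(255.7,134,5); B=g(255.5,160,5); v=T-C; print('coaster',C,T,np.hypot(*v),np.arctan2(v[1],v[0]),np.arctan2(*(B-C)[::-1]))
rim=[g(455,254,62),g(563,254,62),g(509,200,62),g(509,308,62)]; print('rim',np.array(rim),np.mean(rim,0)); u=np.mean(rim,0)
H=g(488,163,50); w=H-u; print('handle',H,np.hypot(*w),np.arctan2(w[1],w[0]))
for z in(33,45,55): w=g(488,163,z)-u; print(z,np.hypot(*w),np.arctan2(w[1],w[0]))
E
```

```text
coaster [ 662.072 -229.643] [ 584.469 -226.187] 77.67982433089126 3.0970969310465493 3.0973846938195364
rim [[ 660.182 -102.06 ]
 [ 659.935  -38.173]
 [ 629.604  -71.57 ]
 [ 691.622  -68.685]] [660.336 -70.122]
handle [607.848 -82.595] 53.9498439806836 -2.908274793077474
33 55.473204977424395 -2.965392829467768
45 54.379261127626926 -2.925403689115308
55 53.5365068624304 -2.8908762325338837
```

```bash
python3 - <<'E'
from h import *
np.set_printoptions(precision=2,suppress=True)
grip(1.0); r=down(1.762)
robot.movep([660.7,-70,150],r); robot.servo_line([660.7,-70,25],feed=80); grip(0.3,25); o=robot.observe(); print(o['grip_width']*92,o['grip_force'])
robot.servo_line([660.7,-70,130],feed=120)
robot.movep([662,-229,130],down(1.526)); robot.servo_line([662,-229,45],feed=100)
f0=robot.observe()['contact_force'][2]
for z in (34,32,31,30.3,29.6):
    robot.servo_line([662,-229,z],feed=20); f=robot.observe()['contact_force'][2]-f0; print(z,f)
    if f>3: break
grip(1.0); robot.servo_line([662,-229,150],feed=120)
robot.movep([730,-150,300],down(np.pi/2)); i,im=look('wrist','w9')
for n in ('cup','cup_handle'): print(n,find(n,'wrist',i,3))
cv2.imwrite('pics/w9c.png',cv2.resize(im[:300,100:480,::-1],None,fx=2,fy=2))
i,im=look('scene','s9'); print(robot.observe()['t'])
E
```

```text
62.02404591503566 25.0002059340477
34 0.051233802180005505
32 -0.026120709393091746
31 -0.02899518752509067
30.3 -0.16154452498829475
29.6 4.727543860169862
cup [(0.95, array([ 764.58, -109.88,   -0.7 ])), (0.66, array([ 664.41, -228.79,    6.27]))]
cup_handle [(0.82, array([ 818.62, -113.36,   34.48])), (0.56, array([ 606.48, -227.17,   37.66]))]
54.8167
```

View pics/w9c.png

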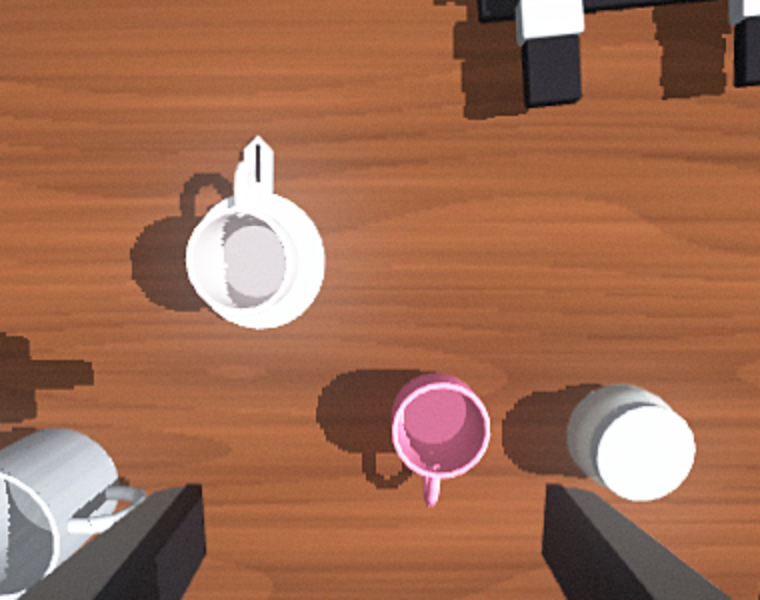

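View pics/s9.png

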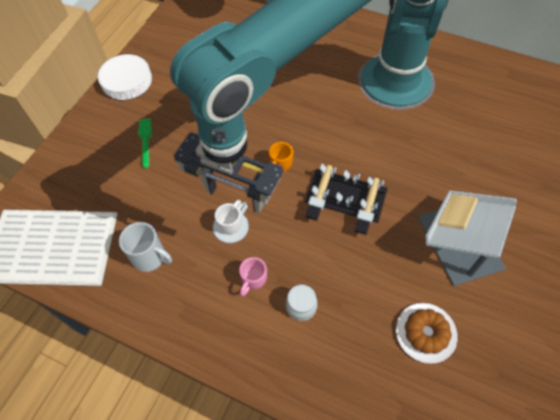

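The cup stands centred on the coaster with its handle along the pointer. Both brushes are in the rack, at (322,185) and (370,205), and the board is in the low corner, at (458,210). Handing in.

```bash
python3 - <<'E'
from h import *
print(robot.job_done())
E
```

```text
the job is handed in; nothing more can be done
None
```

I handed the job in with the board flush in the slope's low corner, both brushes snapped into the outer rack slots and the cup upright on the coaster with its handle along the pointer; the cameras showed all this beforehand, but no verdict came back.

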